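# Hardness check of a fresh prototype casting

### The arm

A 6-joint arm with a two-finger parallel gripper is mounted at the origin on the work surface. World frame = base frame: x ahead of the robot, y to its left, z up, the work surface at z = 0. Lengths are in m, angles in rad, forces in N, time in s.
With the tool pointing down it reaches from about 0.35 to 0.775 m from the base axis. Payload 7.3 kg.
Tool frame: the origin (TCP) lies midway between the tips of the shut fingers; the grasp point (between the pads) lies grasp_offset behind it (grasp_offset is the distance from the TCP to the grasp point, in m); z points along the fingers, y is the line along which they close (so a half turn about z gives the same grasp; the last joint's range is limited). The gripper opens to 92 mm and grips with 3 to 60 N. Pads are 19 mm wide; open, the fingers measure 130 mm over their backs; the gripper's body (75 mm by 190 mm) begins 47 mm behind the grasp point.
Start: joints at [-1.426, 0.342, 1.524, -0, 1.275, -0.146], TCP at [0.151, -0.503, 0.227] pointing down, gripper open.
Joint ranges: [-2.53, 2.53], [-0.77, 2.02], [0.04, 2.7], [-1, 4.14], [0.28, 2.66], [-3.11, 3.11]. Speed limits (rad/s): [2.57, 2.57, 3.14, 3.14, 3.14, 3.14].

### API

Orientations are given as [roll, pitch, yaw] about the fixed x, y, z axes, in that order (R = Rz(yaw) Ry(pitch) Rx(roll)).
In Python, from cell import * gives the robot as it stands.
- The arm moves only by the tool step_arm, never from a script. Its argument "plan" is a list of rows, each a list of 5 numbers: the closure, from -1 (fully open) to 1 (shut), then the shift along the tool's x, y, z in m, then the turn about the tool's z in rad. In form: [[hand, x, y, z, twist], ...]. A call has 1 to 20 rows; each row is the pose to reach, as a shift and turn from the pose commanded when the call began, along the tool's axes at that moment; what a row does not reach only later rows make up. A row lasts 1/8 s, in which the tool goes at most 62.5 mm and 10.7 degrees, less where a joint would pass 70% of its speed; a pose out of reach is approached as far as the arm can. A call with a gripper value outside its range is refused whole. The fingers move at their own pace and stop on an object; "grip_force" is the grip in N (left out, the last holds). Time passes only in rows, so rows that repeat a pose let the fingers close. It gives the time, the measured TCP pose, the force, the opening and the grip force at its end, in the units of the state.
- observe(): the state, without advancing time (a new reading comes with each control period).
- read_camera(name): name is "scene" or "top" or "wrist"; returns a dict with "img" (480x640x3 uint8, red, green, blue), "range_z" (480x640 float32, m along the optical axis (not along the pixel's ray), 0 where there is no reading), "fx", "fy", "cx", "cy" (pixels), "R" (3x3) and "t" (3): a world point X has camera coordinates R X + t; the wrist camera has in their place "T_tool_cam" (4x4, takes a point from camera to tool coordinates, whose origin is the TCP and whose axes are the flange's). Camera axes: x right, y down, z forward; pixel columns grow to the right and rows downward; lengths in m; the calibration is good to about 2 mm. A picture is of the moment at which its call begins: read the wrist's pose just before it.
- hand_in(): hands the job in; it is judged then, once.
The state is a dict: "time": time; "qpos": joint angles; "qvel": joint speeds; "joint_efforts": joint torques, N m; "tool_pos": TCP position; "tool_rot": TCP orientation; "contact_force": force on the tool from outside, world axes, zero at the start; "torque": the same for the moment, N m; "opening": finger opening in m; "grip_force": force on a finger pad.
Only numpy, scipy, OpenCV 4.12 (cv2) and the standard library are available. Lean on these libraries where they do the work, as an engineer would, in place of code of your own. Each camera call takes 0.05 s, during which the arm holds its last target. There are 200 camera calls.

### The job

Lift the amber cast cover out of its open aluminium mould and lay it flat, right side up, on the dark steel checking plate; then take the blue hardness gauge out of its black stand and hold its brass plunger on the red spot of the cover, with the gauge square to the sloping face and pressed lightly so that the plunger is about half-way in. Finish while still holding the gauge there, hand off the cover; never drive the plunger hard against its stop, and leave the phone, the mug and the stapler where they are.

Things in the scene. Friction and masses are not known exactly. Their poses are not given: they have to be found in the camera images.
- mould: Open lower mould half of aluminium, fixed, 134 x 98 x 24 mm high; origin at the centre of its underside, z up, x along its long side. The cavity in its top is 100 x 64 mm, 16 mm deep (floor 8 mm above the desk). Two brass pins, 10 mm thick, stand 8 mm proud of the top at (58, 36) and (-58, -36) mm.
- cover: Loose amber casting, 0.18 kg, first in the mould with 2 mm play, axes along the mould's. Origin: centre of its underside, z up. Flange 96 (x) x 60 (y) x 18 mm high. On it an upright rib to grip: x -34 to 0, y -7 to 7 mm, its top 52 mm above the underside. Beyond it, x 4 to 46 mm, 44 mm wide, a face sloping down towards +x at 20 degrees, from 34 to 20 mm high.
- spot (a point): Centre of the red spot, 14 mm across, in the middle of the cover's sloping face, at (26, 0, 27) mm in the cover's frame. Its z axis is the outward normal of the sloping face (20 degrees from the cover's z towards the cover's +x).
- plate: Dark steel checking plate, 150 (x) x 130 (y) x 12 mm thick, fixed to the desk; origin at the centre of its underside, z up.
- holder: Black stand for the gauge, block 64 x 64 x 48 mm high, fixed to the desk; origin at the centre of its underside, z up. The gauge hangs in an upright 19 mm hole through its middle.
- gauge: Loose pen-type gauge, 0.14 kg, upright in the stand, axes along the stand's. Origin: centre of the lower end of its steel snout, z towards its top. Snout 16 mm thick, 30 mm long; above it the blue grip, a 26 x 26 mm square bar, sides along x and y, z 30 to 88 mm. In the stand its origin is 18 mm above the desk, the grip 48 to 106 mm; lift it 46 mm to clear the stand.
- gauge_tip (a point): Rounded end (3 mm radius) of the gauge's brass plunger, on the gauge's axis, 14 mm below the gauge's origin when out. It moves with the plunger.
- plunger (a joint): Travel of the gauge's spring plunger in m: 0 is fully out, 0.010 fully in against the stop. Its spring pushes back 0.6 N for each mm (3 N half-way in).
- phone: Black mobile phone lying flat, 145 (x) x 70 (y) x 9 mm, loose; origin at the centre of its underside. To be left alone.
- mug: White mug, 80 mm in diameter, 90 mm high, handle towards its +y, loose; origin at the centre of its underside. To be left alone.
- stapler: Red and black stapler, 130 (x) x 34 (y) x 46 mm high, loose; origin at the centre of its underside. To be left alone.

How it is judged:
On the way, in this order (a step that is already met when the one before it is completed fails the run):
1. the cover lies flat and right side up on the plate, let go (z of cover in the frame of plate between 0.009 and 0.015 m and x of cover in the frame of plate between -0.075 and 0.075 m and y of cover in the frame of plate between -0.065 and 0.065 m and angle between cover's own z axis and vertical below 0.06 rad and contact force between cover and plate above 0.3 N and contact force between the fingers and cover below 0.1 N), for 0.2 s.
2. the gauge is lifted out of its stand (z of gauge in the frame of holder above 0.058 m and contact force between the fingers and gauge above 1 N), for 0.1 s.
At the end, for the whole second after the job is handed in: Cover flat on the plate (3.4 deg, centre over it), not touched by fingers; gauge held still, tip within 8 mm of the spot's centre, axis within 7 deg of the face's normal, plunger 2 to 8 mm in, force on the cover 0.8 to 7 N; gauge clear of stand, plate and mould (all of step 1 and distance between gauge_tip and spot below 0.008 m and angle between the z axis of gauge and the z axis of spot, either way round below 0.12 rad and value of joint plunger between 0.002 and 0.008 m and contact force between gauge and cover between 0.8 and 7 N and contact force between the fingers and gauge above 1 N and contact force between gauge and holder below 0.05 N and contact force between gauge and plate below 0.05 N and contact force between gauge and mould below 0.05 N and linear speed of each of gauge, cover below 0.02 m/s); the arm keeps its last pose, push and grip.
It fails at once if the plunger is driven hard against its stop on the cover (over 15 N) (contact force between gauge and cover above 15 N and value of joint plunger above 0.009 m).
It fails at once if the phone, mug or stapler is pushed away (over 30 mm) (distance of any of phone, mug, stapler from where it was at the start of the episode above 0.03 m).
It also fails if it takes over 56 s, if anything falls off the work surface, if the arm or the gripper's body presses on something with over 40 N, if the wrist force passes 120 N, or if a joint passes its speed limit or range.

## Working session

There is one attempt and no reset: what is moved stays moved. The work goes in short steps, Python scripts to look and compute and a tool call to move; the robot and the scene stay as the last step left them, time stands still between calls to the robot, and variables do not carry over. Pictures are saved under pics/ and viewed, at most 10 in all, crops included, and the job is handed in when it is done.

Besides the shell and the picture viewer there is one more tool, called after "Emit:" as name(argument=value, ...) on one line, values as JSON. step_arm: Moves the arm, as the interface text tells. Its arguments: {"type":"object","properties":{"plan":{"type":"array","items":{"type":"array","items":{"type":"number"}}},"grip_force":{"type":"number"}},"required":["plan"]}

```bash
mkdir -p pics; ls; python3 - <<'E'
from cell import *
import cv2
o=observe(); print(o)
for n in("top","scene"):
    c=read_camera(n); cv2.imwrite(f"pics/{n}0.png",c["img"][:,:,::-1])
    print(n,c["fx"],c["cx"],c["cy"],c["R"],c["t"])
print(grasp_offset if 'grasp_offset' in globals() else [k for k in globals() if k[0]!='_'])
E
```

```text
pics
{'time': 0.0, 'qpos': array([-1.42599534e+00,  3.42731604e-01,  1.52501170e+00,  1.85208492e-05,
        1.27537428e+00, -1.45995794e-01]), 'qvel': array([ 0.00072134, -0.00068683, -0.00052489,  0.00060791,  0.00018603,
       -0.00213337]), 'joint_efforts': array([-1.75125428e-03, -4.31241024e+01, -2.44228953e+01,  7.15137203e-02,
        5.57394954e-02, -1.06980574e-04]), 'tool_pos': array([ 0.15049677, -0.50255298,  0.2260422 ]), 'tool_rot': array([-3.14008652e+00, -2.39364809e-04,  2.90791195e-01]), 'contact_force': array([-0.20231447,  0.25742664, -0.17794539]), 'torque': array([ 0.03269153, -0.05207153, -0.01616437]), 'grip_force': 0.0, 'opening': 0.09196415255388535}
top 434.8237945089022 324.02722054958764 245.65036182366947 [[-0.02088301 -0.99890355 -0.04189979]
 [-0.98643047  0.02741222 -0.16187494]
 [ 0.16284602  0.03795079 -0.98592135]] [0.02357338 0.55816546 0.65727351]
scene 459.7364744132681 318.87021323711036 239.34034290172727 [[ 0.56980322  0.82172566 -0.00955173]
 [ 0.48731712 -0.34723013 -0.80121986]
 [-0.66169957  0.45188293 -0.59829382]] [-0.31817098 -0.24848253  1.16880759]
0.0188
```

View pics/top0.png

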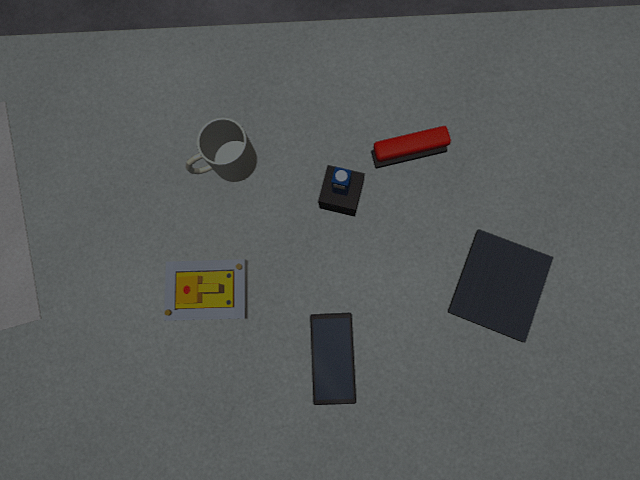

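View pics/scene0.png

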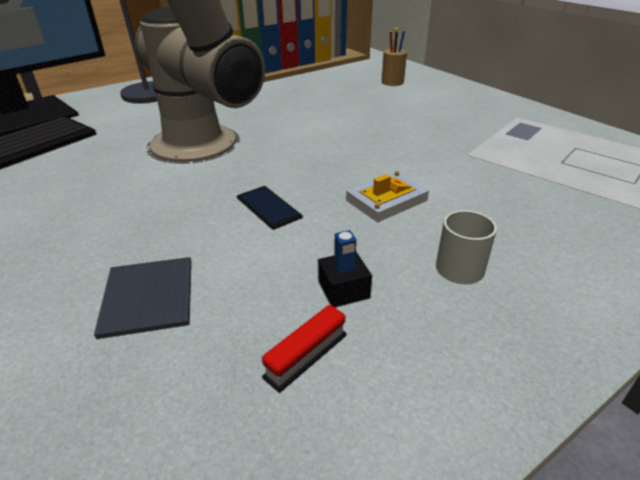

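```bash
cat > h.py <<'E'
from cell import *
import numpy as np, cv2
def cloud(n):
    c=read_camera(n); z=c["range_z"]; v,u=np.mgrid[:480,:640]
    P=np.stack([(u-c["cx"])/c["fx"]*z,(v-c["cy"])/c["fy"]*z,z],-1)
    W=(P-c["t"])@c["R"]; W[z==0]=np.nan
    return c,W
def rect(p):
    (c,s,a)=cv2.minAreaRect((p[:,:2]*1000).astype(np.float32)); return np.round(c,1),np.round(s,1),round(a,1)
def box(W,u0,u1,v0,v1,z0,z1):
    p=W[v0:v1,u0:u1].reshape(-1,3); return p[(p[:,2]>z0)&(p[:,2]<z1)]
E
python3 - <<'E'
from h import *
c,W=cloud("top")
for n,a in dict(rib=(160,250,255,325,.055,.07),mould=(150,260,245,330,.018,.07),pins=(150,260,255,325,.0295,.0355),plate=(430,570,220,350,.008,.02),gauge=(300,380,150,220,.09,.13),holder=(310,375,155,225,.044,.052),phone=(300,370,305,410,.006,.02),stap=(360,460,115,175,.03,.06),mug=(180,265,110,185,.08,.1)).items():
    p=box(W,*a); print(n,len(p),rect(p),np.round(np.median(p,0),4))
# colour: red spot, desk
I=c["img"].astype(int); m=np.zeros((480,640),bool); m[275:305,170:205]=1
m&=(I[...,0]>150)&(I[...,1]<60); print("spot",m.sum(),np.mean(W[m],0))
for uv in((205,400),(400,300),(600,200)): print(W[uv[1],uv[0]])
E
```

```text
rib 203 (array([494.7, 193.2]), array([14.4, 34.6]), 0.7) [0.4947 0.1928 0.0606]
mould 4664 (array([494.6, 210.4]), array([ 98.1, 135.2]), 0.3) [0.4931 0.2074 0.0259]
pins 328 (array([491. , 209.6]), array([ 65.2, 136.8]), 11.3) [0.4936 0.2447 0.0324]
plate 7335 (array([ 492.2, -278.8]), array([130.7, 150.2]), 66.8) [ 0.4904 -0.2784  0.0132]
gauge 342 (array([655.1, -20.8]), array([26.1, 26.7]), 74.8) [ 0.6525 -0.021   0.1067]
holder 1014 (array([655.4, -20.9]), array([64.1, 65.6]), 74.6) [ 0.6456 -0.021   0.049 ]
phone 3869 (array([378.8,   1. ]), array([145. ,  69.9]), 1.3) [0.377  0.0007 0.0103]
stap 1593 (array([ 723.7, -123.2]), array([ 47. , 165.6]), 19.2) [ 0.7271 -0.14    0.0465]
mug 626 (array([725.1, 167.9]), array([80. , 79.1]), 78.2) [0.7244 0.1691 0.0895]
spot 0 [nan nan nan]
[0.31414568 0.21301867 0.00116884]
[ 0.4702202  -0.11376124  0.00056592]
[ 0.63162593 -0.4604646   0.00172002]
  return _methods._mean(a, axis=axis, dtype=dtype,
  ret = um.true_divide(
```

```bash
cat >> h.py <<'E'
def goto(*targets):  # (x,y,z,yaw deg) -> shift in tool axes, twist
    o=observe(); p=o["tool_pos"]; y=o["tool_rot"][2]
    from scipy.spatial.transform import Rotation as Ro
    R=Ro.from_euler("xyz",o["tool_rot"]).as_matrix()
    for t in targets:
        d=R.T@(np.array(t[:3])-p); tw=-(np.radians(t[3])-y); tw=(tw+np.pi)%(2*np.pi)-np.pi
        print(t,"->",np.round(d,4),round(tw,4))
E
python3 - <<'E'
from h import *
goto((.45,-.25,.2,60),(.4945,.1975,.12,90.5),(.4945,.1975,.032,90.5))
E
```

```text
(0.45, -0.25, 0.2, 60) -> [ 0.3594 -0.1562  0.0265] -0.7564
(0.4945, 0.1975, 0.12, 90.5) -> [ 0.5303 -0.5721  0.1069] -1.2888
(0.4945, 0.1975, 0.032, 90.5) -> [ 0.5303 -0.572   0.1949] -1.2888
```

Emit:
step_arm(plan=[[-1,0.3594,-0.1562,0.0265,-0.7564],[-1,0.3594,-0.1562,0.0265,-0.7564],[-1,0.3594,-0.1562,0.0265,-0.7564],[-1,0.3594,-0.1562,0.0265,-0.7564],[-1,0.3594,-0.1562,0.0265,-0.7564],[-1,0.3594,-0.1562,0.0265,-0.7564],[-1,0.5303,-0.5721,0.1069,-1.2888],[-1,0.5303,-0.5721,0.1069,-1.2888],[-1,0.5303,-0.5721,0.1069,-1.2888],[-1,0.5303,-0.5721,0.1069,-1.2888],[-1,0.5303,-0.5721,0.1069,-1.2888],[-1,0.5303,-0.5721,0.1069,-1.2888],[-1,0.5303,-0.5721,0.1069,-1.2888],[-1,0.5303,-0.5721,0.1069,-1.2888],[-1,0.5303,-0.5721,0.1069,-1.2888],[-1,0.5303,-0.5721,0.1069,-1.2888],[-1,0.5303,-0.5721,0.1069,-1.2888],[-1,0.5303,-0.5721,0.1069,-1.2888]])

```text
time: 2.4
tool_pos: [0.4948, 0.1962, 0.1201]
tool_rot: [3.141, 0.0, 1.578]
contact_force: [-0.3, -0.0, -0.9]
opening: 0.0917
grip_force: 0.0
```

```bash
python3 - <<'E'
from h import *
o=observe();print(o["time"],o["tool_pos"],np.degrees(o["tool_rot"]))
goto((.4945,.1975,.032,90.5))
from scipy.spatial.transform import Rotation as Ro
R=Ro.from_euler("xyz",o["tool_rot"]).as_matrix()
c=read_camera("wrist"); print(np.round(c["T_tool_cam"],3))
cv2.imwrite("pics/w1.png",c["img"][:,:,::-1]); z=c["range_z"]; v,u=np.mgrid[:480,:640]
P=np.stack([(u-c["cx"])/c["fx"]*z,(v-c["cy"])/c["fy"]*z,z],-1)
T=c["T_tool_cam"]; W=(P@T[:3,:3].T+T[:3,3])@R.T+o["tool_pos"]
p=W[(z>0)&(W[...,2]>.055)&(W[...,2]<.068)]; print(len(p),rect(p),np.median(p,0))
E
```

```text
2.4 [0.49479333 0.19618352 0.12007668] [1.79975536e+02 3.81084847e-03 9.04144668e+01]
(0.4945, 0.1975, 0.032, 90.5) -> [ 0.0013 -0.0003  0.0881] -0.0015
[[-0.    -0.964 -0.265  0.071]
 [ 1.    -0.    -0.     0.   ]
 [ 0.    -0.265  0.964 -0.157]
 [ 0.     0.     0.     1.   ]]
1401 (array([593.8, 193.9]), array([ 34. , 209.5]), 90.0) [0.49699346 0.19274641 0.05921148]
```

Emit:
step_arm(plan=[[-1,0.001,0.001,0.045,0],[-1,0.001,0.001,0.088,0],[-1,0.001,0.001,0.088,0],[-1,0.001,0.001,0.088,0],[1,0.001,0.001,0.088,0],[1,0.001,0.001,0.088,0],[1,0.001,0.001,0.088,0],[1,0.001,0.001,0.088,0],[1,0.001,0.001,0.088,0],[1,0.001,0.001,0.088,0]], grip_force=35)

```text
time: 3.7
tool_pos: [0.4955, 0.1981, 0.0317]
tool_rot: [-3.141, 0.0, 1.58]
contact_force: [-0.1, -0.2, 0.4]
opening: 0.0365
grip_force: 0.0
```

Emit:
step_arm(plan=[[1,0,0,0,0],[1,0,0,0,0],[1,0,0,0,0],[1,0,0,0,0],[1,0,0,0,0]])

```text
time: 4.32
tool_pos: [0.4956, 0.1981, 0.0317]
tool_rot: [3.142, 0.0, 1.58]
contact_force: [0.8, 0.3, -0.7]
opening: 0.0136
grip_force: 35.0
```

Emit:
step_arm(plan=[[1,0,0,-0.005,0],[1,0,0,-0.012,0],[1,0,0,-0.025,0],[1,0,0,-0.05,0],[1,0,0,-0.09,0],[1,0,0,-0.09,0]])

```text
time: 5.08
tool_pos: [0.4976, 0.1987, 0.1256]
tool_rot: [3.134, -0.002, 1.58]
contact_force: [-0.4, -0.1, -2.0]
opening: 0.0135
grip_force: 35.0
```

```bash
python3 - <<'E'
from h import *
import math
ps=66.8; a=math.radians(ps)
# cover origin onto plate centre; grasp at cover x=-13(approx)
g=np.array([.492,-.279])-.0125*np.array([math.cos(a),math.sin(a)])
print(observe()["contact_force"],g)
goto((.52,-.05,.13,80),(g[0],g[1],.13,ps),(g[0],g[1],.04,ps))
c,W=cloud("scene"); cv2.imwrite("pics/s1.png",c["img"][100:300,250:550,::-1].repeat(2,0).repeat(2,1))
E
```

```text
[-0.42796163 -0.09297972 -2.01952469] [ 0.48707573 -0.29048919]
(0.52, -0.05, 0.13, 80) -> [-0.2489  0.0202 -0.0047] 0.1834
(np.float64(0.4870757261301131), np.float64(-0.29048919174069043), 0.13, 66.8) -> [-0.4891 -0.0149 -0.0053] 0.4138
(np.float64(0.4870757261301131), np.float64(-0.29048919174069043), 0.04, 66.8) -> [-0.4892 -0.0156  0.0847] 0.4138
```

View pics/s1.png

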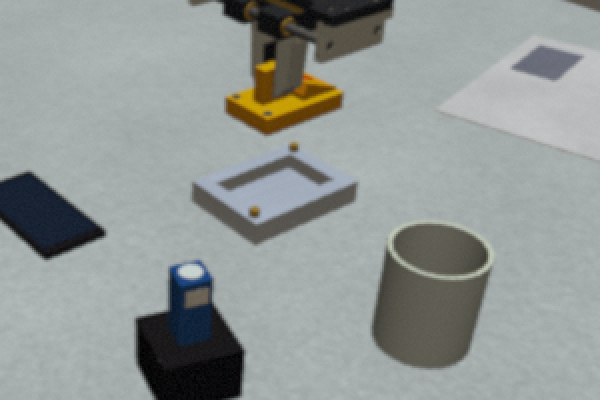

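Emit:
step_arm(plan=[[1,-0.04,-0.001,-0.005,0.03],[1,-0.095,-0.003,-0.005,0.1],[1,-0.15,-0.004,-0.005,0.16],[1,-0.205,-0.006,-0.005,0.21],[1,-0.26,-0.007,-0.005,0.26],[1,-0.315,-0.009,0,0.31],[1,-0.37,-0.01,0,0.36],[1,-0.42,-0.012,0,0.4],[1,-0.46,-0.013,0.01,0.414],[1,-0.4884,-0.013,0.03,0.414],[1,-0.4884,-0.013,0.045,0.414],[1,-0.4884,-0.013,0.06,0.414],[1,-0.4884,-0.013,0.07,0.414],[1,-0.4884,-0.013,0.07,0.414],[1,-0.4884,-0.013,0.07,0.414]])

```text
time: 7.0
tool_pos: [0.4873, -0.2901, 0.0524]
tool_rot: [3.141, 0.0, 1.166]
contact_force: [-0.2, 0.4, -2.1]
opening: 0.0135
grip_force: 35.0
```

Emit:
step_arm(plan=[[1,0,0,0.008,0],[1,0,0,0.013,0],[1,0,0,0.0155,0],[1,0,0,0.0165,0],[1,0,0,0.0165,0]])

```text
time: 7.62
tool_pos: [0.4867, -0.2903, 0.0357]
tool_rot: [-3.141, 0.0, 1.166]
contact_force: [-1.9, 1.5, 4.0]
opening: 0.0141
grip_force: 35.0
```

Contact with the plate (+6 N). I open and rise.

Emit:
step_arm(plan=[[0.4,0,0,0,0],[0,0,0,0,0],[0,0,0,0,0],[0,0,0,0,0],[0,0,0,-0.03,0],[-0.2,0,0,-0.08,0],[-0.2,0,0,-0.12,0],[-0.2,0,0,-0.12,0]])

```text
time: 8.62
tool_pos: [0.4884, -0.2915, 0.1588]
tool_rot: [3.135, 0.002, 1.166]
contact_force: [-0.0, -1.8, 0.3]
opening: 0.055
grip_force: 0.0
```

```bash
python3 - <<'E'
from h import *
o=observe(); print(o["tool_pos"],o["opening"])
goto((.56,-.15,.16,74.7),(.655,-.021,.14,74.7),(.655,-.021,.06,74.7))
E
```

```text
[ 0.48842519 -0.29151447  0.15877629] 0.05501068252200544
(0.56, -0.15, 0.16, 74.7) -> [ 0.1583  0.01   -0.0015] -0.1381
(0.655, -0.021, 0.14, 74.7) -> [0.3143 0.0463 0.0185] -0.1381
(0.655, -0.021, 0.06, 74.7) -> [0.3145 0.0458 0.0985] -0.1381
```

Emit:
step_arm(plan=[[-0.2,0.05,0.008,0,-0.02],[-0.2,0.11,0.018,0,-0.06],[-0.2,0.17,0.028,0,-0.1],[-0.2,0.23,0.037,0,-0.138],[-0.2,0.285,0.044,0.005,-0.138],[-0.2,0.3138,0.0485,0.0157,-0.138],[-0.2,0.3138,0.0485,0.0157,-0.138],[-0.2,0.3138,0.0485,0.0157,-0.138]])

```text
time: 9.62
tool_pos: [0.6545, -0.0216, 0.1387]
tool_rot: [-3.14, 0.001, 1.303]
contact_force: [0.1, -1.0, -0.1]
opening: 0.0554
grip_force: 0.0
```

```bash
python3 - <<'E'
from h import *
c,W=cloud("top"); cv2.imwrite("pics/t2.png",c["img"][120:370,260:580,::-1].repeat(2,0).repeat(2,1))
for n,a in dict(rib=(430,570,220,350,.058,.075),flange=(430,570,220,350,.024,.075),phone=(300,370,305,410,.006,.02)).items():
    p=box(W,*a); print(n,len(p),rect(p),np.round(np.median(p,0),4))
goto((.655,-.021,.14,74.7),(.655,-.021,.059,74.7))
E
```

```text
rib 236 (array([ 484. , -294.2]), array([34.3, 14.3]), 67.8) [ 0.4839 -0.2932  0.065 ]
flange 2335 (array([ 491. , -278.5]), array([97. , 60.2]), 67.0) [ 0.4895 -0.2756  0.0333]
phone 0 (array([0., 0.]), array([0., 0.]), 0.0) [nan nan nan]
(0.655, -0.021, 0.14, 74.7) -> [ 0.0012  0.0001 -0.0008] -0.0011
(0.655, -0.021, 0.059, 74.7) -> [0.0012 0.0002 0.0802] -0.0011
  return _methods._mean(a, axis=axis, dtype=dtype,
  ret = um.true_divide(
```

View pics/t2.png

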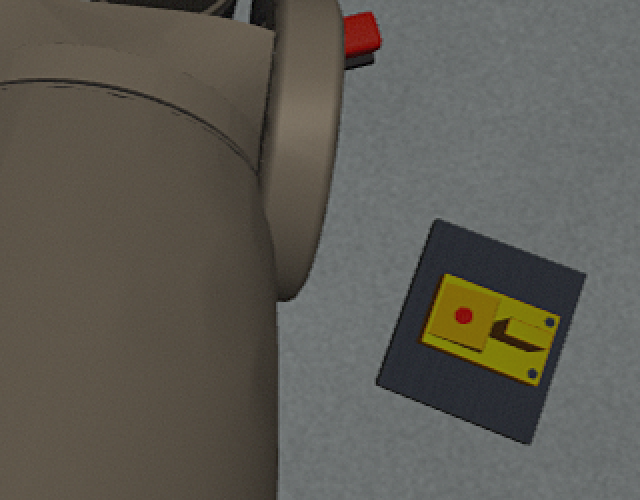

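Emit:
step_arm(plan=[[-0.2,0.0005,0,0.04,0],[-0.2,0.0005,0,0.07,0],[-0.2,0.0005,0,0.079,0],[-0.2,0.0005,0,0.079,0],[1,0.0005,0,0.079,0],[1,0.0005,0,0.079,0],[1,0.0005,0,0.079,0],[1,0.0005,0,0.079,0],[1,0.0005,0,0.079,0],[1,0.0005,0,0.079,0]], grip_force=15)

```text
time: 10.92
tool_pos: [0.6556, -0.0206, 0.0612]
tool_rot: [3.14, -0.0, 1.304]
contact_force: [-1.6, 0.4, 4.8]
opening: 0.0258
grip_force: 15.0
```

Emit:
step_arm(plan=[[1,0,0,-0.006,0],[1,0,0,-0.014,0],[1,0,0,-0.02,0],[1,0,0,-0.0236,0],[1,0,0,-0.0236,0],[1,0,0,-0.0236,0]])

```text
time: 11.68
tool_pos: [0.6551, -0.0206, 0.084]
tool_rot: [-3.141, 0.0, 1.304]
contact_force: [0.3, -0.8, -1.7]
opening: 0.026
grip_force: 15.0
```

Emit:
step_arm(plan=[[1,0.003,0,0,0],[1,0.006,0,0,0],[1,0.009,0,0,0],[1,0.012,0,0,0],[1,0.015,0,0,0],[1,0.018,0,0,0],[1,0.021,0,0,0],[1,0.021,0,0,0]], grip_force=12)

```text
time: 12.68
tool_pos: [0.661, 0.0001, 0.0841]
tool_rot: [3.141, -0.0, 1.304]
contact_force: [0.6, -4.0, -2.4]
opening: 0.0257
grip_force: 12.0
```

Emit:
step_arm(plan=[[1,0.021,0,0,0],[1,0.02,0,-0.005,0],[1,0.019,0,-0.015,0],[1,0.019,0,-0.04,0],[1,0.019,0,-0.08,0],[1,0.019,0,-0.08,0],[1,0.019,0,-0.08,0]], grip_force=25)

```text
time: 13.55
tool_pos: [0.6652, 0.0179, 0.1638]
tool_rot: [-3.141, -0.0, 1.303]
contact_force: [0.2, 0.2, -1.7]
opening: 0.026
grip_force: 25.0
```

```bash
python3 - <<'E'
from h import *
o=observe(); print(o["tool_pos"],np.degrees(o["tool_rot"]))
c,W=cloud("scene"); 
q=c["R"]@(o["tool_pos"])+c["t"]; u,v=int(q[0]/q[2]*c["fx"]+c["cx"]),int(q[1]/q[2]*c["fy"]+c["cy"]); print(u,v)
I=c["img"]; cv2.imwrite("pics/s3.png",cv2.resize(I[max(0,v-75):v+75,u-100:u+100,::-1],None,fx=4,fy=4))
np.savez("s3.npz",W=W,I=I)
E
```

```text
[0.6652243  0.01792347 0.16375801] [-1.79941139e+02 -5.83694276e-03  7.46725068e+01]
372 194
```

View pics/s3.png

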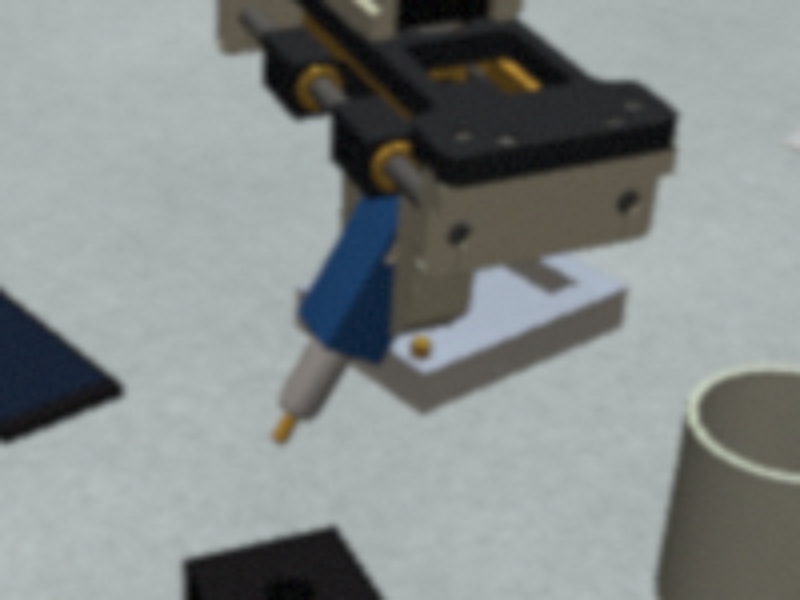

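```bash
cat >> h.py <<'E'
def inplane(c,uv,pos,yaw):
    # ray hit with the tool's xz plane -> (along tool x, height above grasp point)
    C=-c["R"].T@c["t"]; d=c["R"].T@np.array([(uv[0]-c["cx"])/c["fx"],(uv[1]-c["cy"])/c["fy"],1])
    n=np.array([np.sin(yaw),-np.cos(yaw),0]); s=n@(pos-C)/(n@d); X=C+s*d-pos-np.array([0,0,grasp_offset])
    return np.array([X[:2]@[np.cos(yaw),np.sin(yaw)],X[2]])*1000
E
python3 - <<'E'
from h import *
o=observe(); c=read_camera("scene"); f=lambda u,v:inplane(c,(272+u/4,119+v/4),o["tool_pos"],o["tool_rot"][2])
a,b,t=f(279,438),f(299,407),f(333,347)
print(a,b,t); 
for p,q in((a,b),(b,t),(a,t)): d=q-p; print(np.degrees(np.arctan2(d[0],d[1])),np.hypot(*d))
d=t-a; n=np.array([d[1],-d[0]])/np.hypot(*d); print("axis offset from grasp",n@a, "tip dist",np.hypot(*a))
w=read_camera("wrist"); cv2.imwrite("pics/w3.png",w["img"][:,:,::-1])
E
```

```text
[-44.28488009 -64.62218526] [-36.9341485  -52.98043494] [-24.81906171 -30.55242669]
32.26877335914897 13.76820995206462
28.376882817603043 25.49099609784014
29.74156588663008 39.238584759903276
axis offset from grasp -6.3929790751870526 tip dist 78.34013934275166
```

View pics/w3.png

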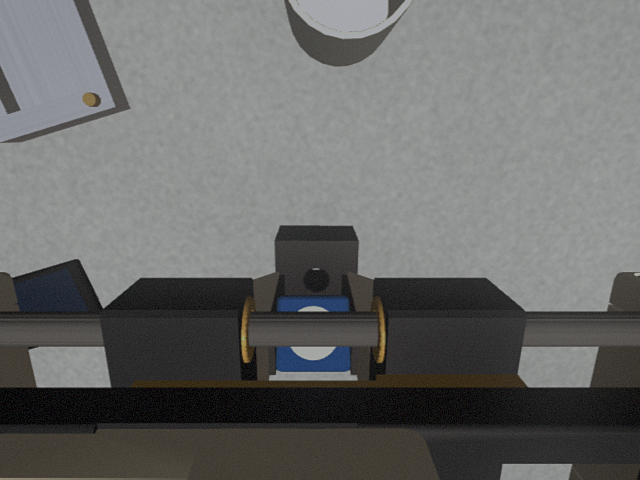

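```bash
cat >> h.py <<'E'
def gtop():
    # gauge tilt and top centre in tool frame from the wrist view of its blue top
    c=read_camera("wrist"); z=c["range_z"]; v,u=np.mgrid[:480,:640]; I=c["img"].astype(int)
    P=np.stack([(u-c["cx"])/c["fx"]*z,(v-c["cy"])/c["fy"]*z,z],-1); T=c["T_tool_cam"]; P=P@T[:3,:3].T+T[:3,3]
    m=(z>0)&(I[...,2]>90)&(I[...,2]>I[...,0]+50)&(u>260)&(u<370)&(v>200)
    m=cv2.erode(m.astype(np.uint8),np.ones((3,3)))>0
    p=P[m]
    for _ in range(3):
        A=np.c_[p[:,:2],np.ones(len(p))]; k=np.linalg.lstsq(A,p[:,2],rcond=None)[0]; r=p[:,2]-A@k; p=p[abs(r)<2.5*r.std()+1e-4]
    n=np.array([k[0],k[1],-1]); n/=np.linalg.norm(n)   # -z tool is up
    print(len(p),"rms",r.std(),"tilt x,y deg",np.degrees(np.arctan2(n[0],-n[2])),np.degrees(np.arctan2(n[1],-n[2])),"min",p.min(0),"max",p.max(0))
E
python3 - <<'E'
from h import *
gtop()
E
```

```text
1523 rms 0.0007270890832669125 tilt x,y deg 29.20200329666844 0.2291395716466474 min [-0.00694701 -0.0115439  -0.04843761] max [ 0.01465493  0.01245782 -0.03497819]
```

Emit:
step_arm(plan=[[1,0.02,0,0,0],[1,0.04,0,0.01,0],[1,0.04,0,0.05,0],[1,0.04,0,0.08,0],[1,0.04,0,0.092,0],[1,0.04,0,0.092,0],[1,0.037,0,0.092,0],[1,0.034,0,0.092,0],[1,0.032,0,0.092,0],[1,0.03,0,0.092,0],[1,0.028,0,0.092,0],[1,0.026,0,0.092,0],[1,0.024,0,0.092,0],[1,0.023,0,0.092,0],[1,0.023,0,0.092,0]], grip_force=14)

```text
time: 15.62
tool_pos: [0.6725, 0.0408, 0.0734]
tool_rot: [3.14, -0.001, 1.304]
contact_force: [1.9, 5.5, 1.2]
opening: 0.0258
grip_force: 14.0
```

```bash
python3 - <<'E'
from h import *
gtop(); print(observe()["tool_pos"])
E
```

```text
1262 rms 0.0006201893921081021 tilt x,y deg 18.580544652427687 -0.13906949597406773 min [-0.00885719 -0.01165143 -0.04735016] max [ 0.01404704  0.01219377 -0.03766207]
[0.67251287 0.04071338 0.07335119]
```

Emit:
step_arm(plan=[[1,0.004,0,0,0],[1,0.008,0,-0.005,0],[1,0.008,0,-0.04,0],[1,0.008,0,-0.09,0],[1,0.008,0,-0.09,0],[1,0.008,0,-0.09,0]], grip_force=30)

```text
time: 16.42
tool_pos: [0.6734, 0.0478, 0.1616]
tool_rot: [-3.14, 0.001, 1.304]
contact_force: [0.0, 0.1, -2.1]
opening: 0.0259
grip_force: 30.0
```

```bash
python3 - <<'E'
from h import *
gtop(); o=observe(); print(o["tool_pos"])
c=read_camera("scene")
q=c["R"]@(o["tool_pos"])+c["t"]; u,v=int(q[0]/q[2]*c["fx"]+c["cx"]),int(q[1]/q[2]*c["fy"]+c["cy"]); print(u-80,v-40)
I=c["img"]; cv2.imwrite("pics/s4.png",cv2.resize(I[v-40:v+70,u-80:u+60,::-1],None,fx=5,fy=5,interpolation=cv2.INTER_CUBIC))
E
```

```text
1296 rms 0.0006321539419206193 tilt x,y deg 19.05584533007988 0.03608249681453789 min [-0.00886542 -0.01160219 -0.04743611] max [ 0.0142737   0.01252265 -0.03736141]
[0.67301274 0.04781925 0.16065566]
311 152
```

View pics/s4.png

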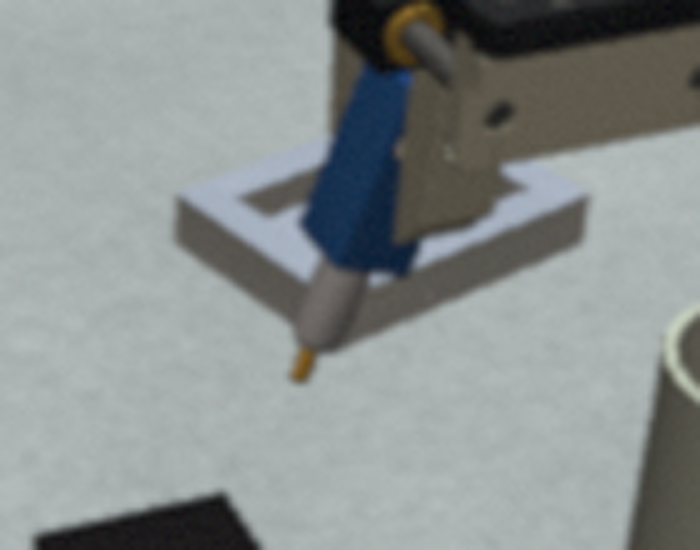

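```bash
cat > p.py <<'E'
from h import *
def plan(tip,back=(40,20,5,0)):  # tip (out) rel. grasp point in mm, tool xz
    a=np.radians(67); ex=np.array([np.cos(a),np.sin(a),0]); s=np.array([.491,-.2785,.012])+.026*ex+[0,0,.027]
    n=.342*ex+np.array([0,0,.94])
    G=s-(tip[0]*ex+np.array([0,0,tip[1]]))/1000
    for b in back:
        T=G+n*(b-5)/1000-[0,0,grasp_offset]; goto((*np.round(T,4),67))
E
python3 - <<'E'
from p import *
o=observe(); c=read_camera("scene")
print(inplane(c,(371,227.8),o["tool_pos"],o["tool_rot"][2]))
plan((-30.6,-72.8))
E
```

```text
[-28.82491004 -72.11941099]
(np.float64(0.5178), np.float64(-0.2154), np.float64(0.1259), 67) -> [-0.2949 -0.0801  0.0349] 0.1342
(np.float64(0.5151), np.float64(-0.2217), np.float64(0.1071), 67) -> [-0.3016 -0.081   0.0537] 0.1342
(np.float64(0.5131), np.float64(-0.2264), np.float64(0.093), 67) -> [-0.3067 -0.0816  0.0679] 0.1342
(np.float64(0.5124), np.float64(-0.228), np.float64(0.0883), 67) -> [-0.3084 -0.0819  0.0726] 0.1342
```

Emit:
step_arm(plan=[[1,-0.03,-0.008,0,0.01],[1,-0.08,-0.022,0,0.04],[1,-0.135,-0.037,0,0.07],[1,-0.19,-0.052,0,0.1],[1,-0.24,-0.065,0,0.12],[1,-0.275,-0.075,0.01,0.134],[1,-0.295,-0.08,0.025,0.134],[1,-0.295,-0.08,0.035,0.134],[1,-0.295,-0.08,0.035,0.134],[1,-0.295,-0.08,0.035,0.134]])

```text
time: 17.82
tool_pos: [0.5196, -0.2147, 0.1274]
tool_rot: [3.141, -0.0, 1.171]
contact_force: [-0.4, -0.8, -2.7]
opening: 0.0264
grip_force: 30.0
```

```bash
python3 - <<'E'
from p import *
gtop(); print(observe()["contact_force"])
plan((-29.7,-72.5))
c=read_camera("scene"); cv2.imwrite("pics/s5.png",cv2.resize(c["img"][180:340,60:260,::-1],None,fx=4,fy=3.75,interpolation=cv2.INTER_CUBIC))
E
```

```text
1353 rms 0.0006513529526583553 tilt x,y deg 18.81207858735499 0.03130566756416548 min [-0.00885156 -0.01163579 -0.04746058] max [ 0.01421278  0.01252352 -0.03751605]
[-0.33073744  0.15150387 -1.57017611]
(np.float64(0.5174), np.float64(-0.2162), np.float64(0.1256), 67) -> [-0.0021 -0.0015  0.002 ] 0.0015
(np.float64(0.5148), np.float64(-0.2225), np.float64(0.1068), 67) -> [-0.009  -0.0015  0.0208] 0.0015
(np.float64(0.5128), np.float64(-0.2272), np.float64(0.0927), 67) -> [-0.0141 -0.0015  0.0349] 0.0015
(np.float64(0.5121), np.float64(-0.2288), np.float64(0.088), 67) -> [-0.0158 -0.0015  0.0396] 0.0015
```

View pics/s5.png

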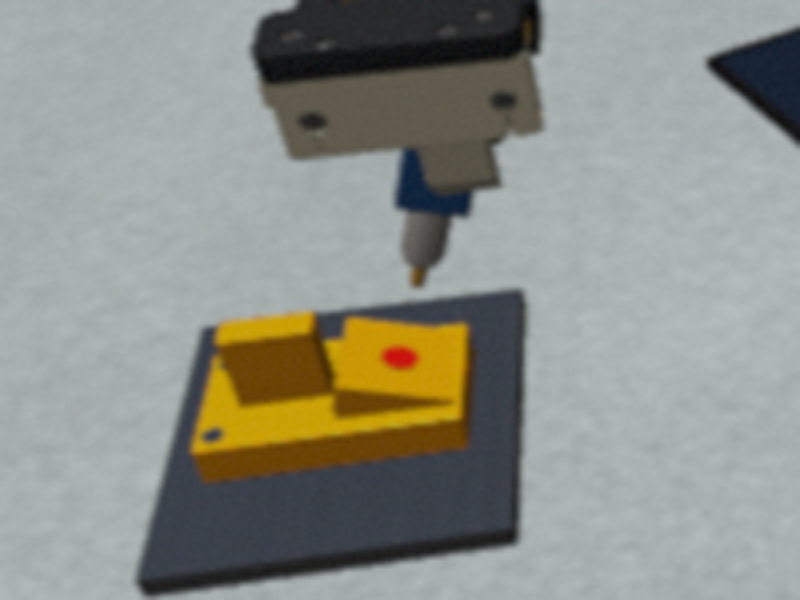

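Emit:
step_arm(plan=[[1,-0.004,-0.0015,0.008,0],[1,-0.008,-0.0015,0.018,0],[1,-0.0105,-0.0015,0.026,0],[1,-0.0124,-0.0015,0.0302,0],[1,-0.0124,-0.0015,0.0302,0],[1,-0.0124,-0.0015,0.0302,0],[1,-0.0124,-0.0015,0.0302,0]])

```text
time: 18.8
tool_pos: [0.5129, -0.2264, 0.0973]
tool_rot: [3.141, 0.0, 1.17]
contact_force: [-0.0, 0.6, -1.8]
opening: 0.0261
grip_force: 30.0
```

```bash
python3 - <<'E'
from p import *
print(observe()["contact_force"])
plan((-29.7,-72.5),(5,3,0))
c=read_camera("scene")
cv2.imwrite("pics/s6.png",cv2.resize(c["img"][220:310,110:230,::-1],None,fx=6,fy=6,interpolation=cv2.INTER_CUBIC))
E
```

```text
[-0.04009198  0.60554638 -1.8078232 ]
(np.float64(0.5128), np.float64(-0.2272), np.float64(0.0927), 67) -> [-0.0008  0.0002  0.0046] 0.0003
(np.float64(0.5125), np.float64(-0.2279), np.float64(0.0908), 67) -> [-0.0015  0.0002  0.0065] 0.0003
(np.float64(0.5121), np.float64(-0.2288), np.float64(0.088), 67) -> [-0.0025  0.0002  0.0093] 0.0003
```

View pics/s6.png

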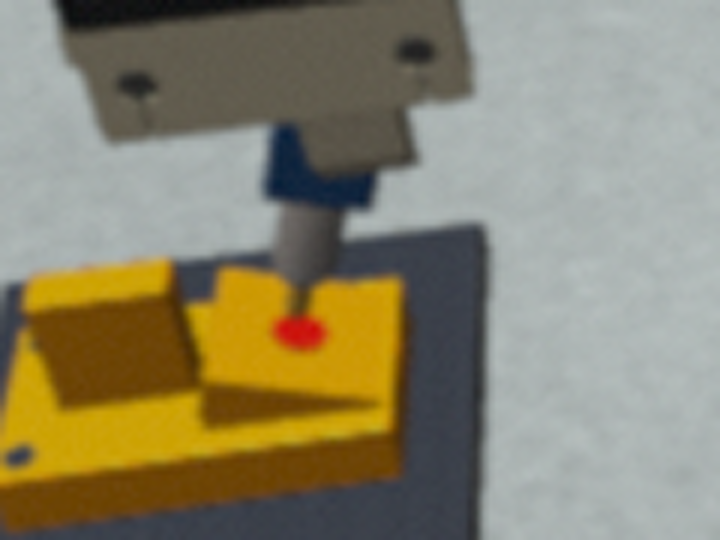

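Emit:
step_arm(plan=[[1,-0.0008,0,0.003,0],[1,-0.0013,0,0.005,0],[1,-0.0018,0,0.0065,0],[1,-0.0018,0,0.0065,0],[1,-0.0018,0,0.0065,0],[1,-0.0018,0,0.0065,0]])

```text
time: 19.6
tool_pos: [0.5121, -0.228, 0.0906]
tool_rot: [3.141, 0.0, 1.17]
contact_force: [0.2, -0.6, -1.2]
opening: 0.0254
grip_force: 30.0
```

```bash
python3 - <<'E'
from p import *
f=[]
for i in range(6):
    read_camera("top"); f.append(observe()["contact_force"])
print(np.mean(f,0),np.std(f,0)); plan((-29.7,-72.5),(3,0)); gtop()
E
```

```text
[-0.32464436  0.62475389 -0.09063992] [0.42165371 0.34126387 0.14927849]
(np.float64(0.5125), np.float64(-0.2279), np.float64(0.0908), 67) -> [ 0.0003  0.0004 -0.0003] 0.0002
(np.float64(0.5121), np.float64(-0.2288), np.float64(0.088), 67) -> [-0.0007  0.0004  0.0025] 0.0002
1301 rms 0.000623840186700758 tilt x,y deg 18.820436048194072 0.059187668668341395 min [-0.00882367 -0.01162846 -0.04747203] max [ 0.01420172  0.01254197 -0.03761883]
```

Emit:
step_arm(plan=[[1,-0.0004,0,0.001,0],[1,-0.0008,0,0.0022,0],[1,-0.0008,0,0.0022,0],[1,-0.0008,0,0.0022,0],[1,-0.0008,0,0.0022,0],[1,-0.0008,0,0.0022,0],[1,-0.0008,0,0.0022,0]])

```text
time: 20.82
tool_pos: [0.5117, -0.2288, 0.0884]
tool_rot: [3.141, 0.0, 1.17]
contact_force: [0.5, 0.8, 0.4]
opening: 0.0259
grip_force: 30.0
```

```bash
python3 - <<'E'
from p import *
f=[]
for i in range(10):
    c=read_camera("scene"); f.append(observe()["contact_force"])
print(np.mean(f,0),np.std(f,0)); plan((-29.7,-72.5),(0,)); gtop()
cv2.imwrite("pics/s7.png",cv2.resize(c["img"][220:310,110:230,::-1],None,fx=6,fy=6,interpolation=cv2.INTER_CUBIC))
_,W=cloud("top"); p=box(W,430,570,220,350,.024,.032); print(rect(p))
E
```

```text
[0.41225799 1.03374749 0.76636528] [0.577908   0.48918553 0.41213745]
(np.float64(0.5121), np.float64(-0.2288), np.float64(0.088), 67) -> [0.0001 0.0004 0.0003] 0.0002
1289 rms 0.0006385839153119345 tilt x,y deg 18.891047813773074 0.12888418204635338 min [-0.00889627 -0.01165572 -0.04743486] max [ 0.01424304  0.01256311 -0.0376491 ]
(array([ 482.1, -232.4]), array([3., 8.]), 73.4)
```

View pics/s7.png

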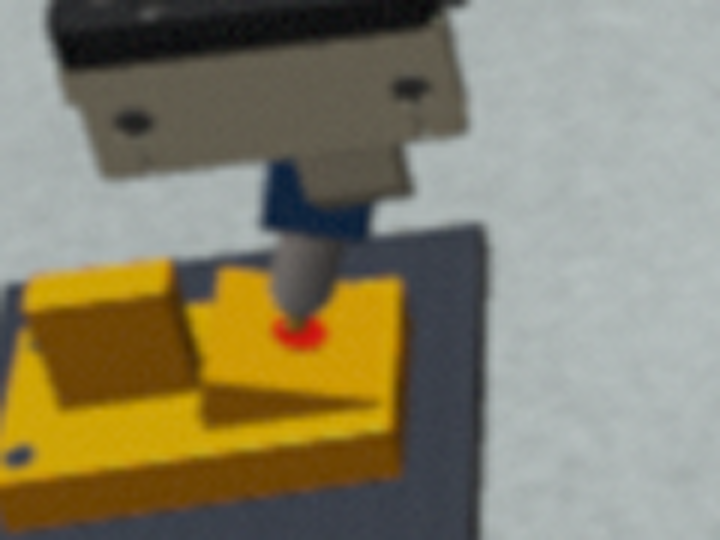

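```bash
python3 - <<'E'
from cell import *
print(hand_in())
E
```

```text
the job is handed in; nothing more can be done
None
```

The job is handed in; no verdict was shown. The cover lies flat on the plate, and the gauge is held about 1° off square to the sloping face, its plunger on the red spot and an estimated 4–5 mm in (about 2.6 N measured).

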